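# Lock the still's lid and hold its key switch at start

### The arm

A 7-joint arm with a two-finger parallel gripper is mounted at the origin on the work surface. World frame = base frame: x ahead of the robot, y to its left, z up, the work surface at z = 0. Lengths are in m, angles in rad, forces in N, time in s.
With the tool pointing down it reaches from about 0.4 to 0.875 m from the base axis. Payload 4.4 kg.
Tool frame: the origin (TCP) lies between the finger pads; the fingertips stand 14 mm ahead of it and the grasp point (between the pads) lies 5 mm behind it; z points along the fingers, y is the line along which they close (so a half turn about z gives the same grasp; the last joint's range is limited). The gripper opens to 85 mm and grips with 20 to 120 N. Pads are 22 mm wide; open, the fingers measure 114 mm over their backs; the gripper's body (76 mm by 85 mm) begins 54 mm behind the grasp point. The pads swing forward as they close: fully open they stand 13 mm farther back than shut.
Start: joints at [1.072, 0.628, 0.038, 1.517, -0.027, 0.996, -0.02], TCP at [0.273, -0.59, 0.245] pointing down, gripper open.
Joint ranges: [-3.06, 3.06], [-0.37, 2.12], [-1.25, 1.32], [0.18, 2.47], [-1.1, 4.24], [0.23, 1.98], [-2.94, 2.94]. Speed limits (rad/s): [2.57, 2.57, 3.14, 3.14, 3.14, 3.14, 3.14].

### API

Orientations are given as a 3x3 rotation matrix whose columns are the frame's x, y, z axes.
In Python, from station import env gives the robot as it stands.
- The arm moves only by the tool arm_command, never from a script. Its argument "commands" is a list of rows, each a list of 7 numbers: the gripper's target within -1 to 1 (fully open at 1, half-way at 0, shut at -1), then the shift along the tool's x, y, z in m, then the turn, a rotation vector about the tool's x, y, z in degrees. A call has 1 to 10 rows; each row shifts and turns the commanded pose from where the row before left it, along the tool's axes as they then stand; what a row does not reach is not made up. A row lasts 1/8 s, in which the tool goes at most 62.5 mm and 10.7 degrees, less where a joint would pass 70% of its speed; a pose out of reach is approached as far as the arm can. A call is refused whole if a number of a shift passes 0.0625 or a number of a turn 10.7, either way. A call with a gripper value outside its range is refused whole. The fingers move at their own pace and stop on an object; the grip force is fixed at half the most. Time passes only in rows, so rows that do not move let the fingers close. It gives the time, the measured TCP pose, the force, the opening and the grip force at its end, in the units of the state.
- env.observe(): the state, without advancing time (a new reading comes with each control period).
- env.grab_frame(name): name is "scene" or "top" or "wrist"; returns a dict with "img" (400x640x3 uint8, red, green, blue), "fx", "fy", "cx", "cy" (pixels), "camera_from_world" (4x4, takes a point from world to camera coordinates); the wrist camera has in their place "T_tool_cam" (4x4, takes a point from camera to tool coordinates, whose origin is the TCP and whose axes are the flange's). Camera axes: x right, y down, z forward; pixel columns grow to the right and rows downward; lengths in m; the calibration is good to about 2 mm. A picture is of the moment at which its call begins: read the wrist's pose just before it. There is no depth.
- env.sign_off(): hands the job in; it is judged then, once.
The state is a dict: "t": time; "joint_pos": joint angles; "qd": joint speeds; "tau": joint torques, N m; "position": TCP position; "ee_rot": TCP orientation; "contact_force": force on the tool from outside, world axes, zero at the start; "ft_torque": the same for the moment, N m; "opening": finger opening in m; "grasp_force": force on a finger pad.
Only numpy, scipy, OpenCV 4.12 (cv2) and the standard library are available. Lean on these libraries where they do the work, as an engineer would, in place of code of your own. Each camera call takes 0.05 s, during which the arm holds its last target. There are 200 camera calls.

### The job

Close up the bench-top still and start it: first swing the closing ring around its lid clockwise until it is fully home at the locked mark, then take the square-headed key from the wooden block, fit it into the key switch on the still's deck and ease it past the sticky pins - it wants a jiggle, not force - until it is fully home. Turn the key a quarter turn clockwise to the sprung start position and finish while still holding it turned there with the fingers - do not let go; leave the other key, the bottles and the jars where they stand.

Things in the scene. Friction and masses are not known exactly. Their poses are not given: they have to be found in the camera images.
- still: fixed bench-top still. Origin on the table under the pot's axis; x to its back, y left, z up. White housing x -105..105, y -105..245 mm, 60 high (its top left of the pot is the deck); steel pot 192 across; ring round the lid at z 169-187; lid to 217; 18 mm copper pipe from lid centre up to 290, back to a condenser at x 210 (116 across, 195 high). Locked mark: dark index bar on the pot's front (-x)
- closing_ring (a joint): turn of the closing ring about the pot's vertical axis, rad, growing clockwise seen from above: 0 unlocked, 0.70 the stop, where the front lug stands over the locked mark. Starts between 0 and 0.2. Stiff (about 0.25 N m, 2 to 3 N at the lug); stays where it is left.
- ring_lug (a point): grip point of the ring's front lug, an upright dark steel block 34 mm long radially, 16 mm wide along the turn. Point: 118 mm from the pot's axis, 200 mm above the table, 16 mm below the lug's top; seen from above (0.70 - joint) rad anticlockwise of the still's front (-x). Its sides are free; the ring's rim is 22 mm inwards. Axes: the ring's (the still's at joint 0). A twin lug is at the back.
- keyhole (a point): centre of the keyway's mouth, in the flat top of an upright steel barrel (47 mm wide) on the deck, 98 mm above the table. Axes of the still: x along the 14 x 6 mm keyway at off, z up. The key turns only when fully home. Two sticky pins catch the blade's tip 11 and 18 mm down: a straight push jams (25 to 55 N) but they yield to several to-and-fro turns of 0.1 rad under a push of 8 to 12 N
- switch_plug (a joint): turn of the keyway's plug, rad: 0 off, grows clockwise seen from above, stop at 1.571 (start). A spring turns it back when let go: 0.02 N m at off, 0.15 N m at start. The key has about 0.12 rad of play in the plug, so it must turn 0.1 to 0.2 rad farther than the plug.
- switch_key: the square-headed key, 35 g, upright in a slot of the block. Origin: middle of its shoulder's underside, which rests on the block's top and, when home, on the switch's face; z up, x along the blade's width. Black head 34 wide (x), 10 thick (y), z 13..45 mm; shoulder disc 16 across, z 0..4; round neck z -6..0; blade 12 wide, 4 thick, rounded tip at z -26. A half turn about z is the same.
- spare_key: another key in the other slot, upright likewise: round black head 26 mm across, 10 mm thick, from 13 to 39 mm above its shoulder. Not wanted.
- key_block: fixed block of pale wood, 130 (x) by 50 (y) by 40 mm high, origin under its middle; two slots 14 by 6 mm, 33 mm deep, at x -35 and +35 mm, long side along x.
- oil_rack: fixed rack of pale wood, 50 (x) by 270 (y) by 36 mm high, origin under its middle, with five round holes 26 mm deep holding the oil bottles.
- oil0: amber oil bottle with white cap, 27 mm across, 72 mm high, in the rack; origin under its middle.
- oil1: another such bottle in the rack.
- oil2: another such bottle in the rack.
- roller: clear glass roll-on bottle with black cap, 26 mm across, 85 mm high, upright; origin under its middle.
- cream_pot: white lidded pot, 44 mm across, 44 mm high; origin under its middle.
- herb_jar: glass jar with white lid, 80 mm across, 92 mm high; origin under its middle.

How it is judged:
By the outcome, as a careful person would: the job done as asked, in the order asked, and still so for the second after the job is handed in, while the arm keeps its last pose, push and grip.
It also fails if it takes over 72 s, if anything falls off the work surface, if the arm or the gripper's body presses on something with over 40 N, if the wrist force passes 120 N, or if a joint passes its speed limit or range.

## Working session

There is one attempt and no reset: what is moved stays moved. The work goes in short steps, Python scripts to look and compute and a tool call to move; the robot and the scene stay as the last step left them, time stands still between calls to the robot, and variables do not carry over. Pictures are saved under pics/ and viewed, at most 10 in all, crops included, and the job is handed in when it is done.

Besides the shell and the picture viewer there is one more tool, called after "Emit:" by a JSON object that holds its "op" and its "data", one argument or row to a line. arm_command: Moves the arm, as the interface text tells. Its arguments: {"type":"object","properties":{"commands":{"type":"array"}},"required":["commands"]}

```bash
mkdir -p pics; cat > h.py <<'E'
import numpy as np, cv2
from station import env
def grab(n):
    s=env.observe(); f=env.grab_frame(n)
    K=np.array([[f["fx"],0,f["cx"]],[0,f["fy"],f["cy"]],[0,0,1]])
    if n=="wrist":
        T=np.eye(4); T[:3,:3]=s["ee_rot"]; T[:3,3]=s["position"]; wc=T@np.array(f["T_tool_cam"])
    else: wc=np.linalg.inv(np.array(f["camera_from_world"]))
    return f["img"],K,wc
def save(n,p):
    img,K,wc=grab(n); cv2.imwrite(f"pics/{p}.png",img[:,:,::-1]); np.savez(f"pics/{p}.npz",K=K,wc=wc); return img,K,wc
def ray(p,uv):
    d=np.load(f"pics/{p}.npz"); r=d["wc"][:3,:3]@np.linalg.inv(d["K"])@np.array([*uv,1.]); return d["wc"][:3,3],r/np.linalg.norm(r)
def onz(p,uv,z):
    o,r=ray(p,uv); return o+r*(z-o[2])/r[2]
def tri(*a):
    A=np.zeros((3,3));b=np.zeros(3)
    R=[ray(*x) for x in a]
    for o,r in R: M=np.eye(3)-np.outer(r,r);A+=M;b+=M@o
    x=np.linalg.solve(A,b); return x,[np.linalg.norm(np.cross(x-o,r)) for o,r in R]
def proj(p,X):
    d=np.load(f"pics/{p}.npz"); c=np.linalg.inv(d["wc"])@np.append(X,1); u=d["K"]@c[:3]; return u[:2]/u[2]
E
python3 - <<'E'
from h import *
s=env.observe(); print({k:np.round(v,3).tolist() for k,v in s.items()})
for n in("scene","top"):
    i,K,wc=save(n,n+"0"); print(n,np.round(wc,3).tolist(),K[0])
E
```

```text
{'t': 0.0, 'joint_pos': [1.072, 0.629, 0.038, 1.518, -0.027, 0.996, -0.02], 'qd': [0.0, -0.0, 0.001, -0.001, -0.001, -0.0, -0.0], 'tau': [-0.001, -56.34, 1.226, -19.344, 0.011, 0.011, 0.0], 'position': [0.272, -0.589, 0.244], 'ee_rot': [[0.908, 0.419, -0.001], [0.419, -0.908, 0.002], [-0.0, -0.002, -1.0]], 'contact_force': [0.08, -0.142, 0.265], 'ft_torque': [-0.005, -0.001, 0.018], 'grasp_force': 0.0, 'opening': 0.085}
scene [[0.658, 0.433, -0.616, 1.24], [0.752, -0.404, 0.52, -0.641], [-0.023, -0.805, -0.592, 0.821], [0.0, 0.0, 0.0, 1.0]] [452.73279433   0.         321.91899707]
top [[0.002, -0.995, 0.103, 0.382], [-1.0, 0.0, 0.022, -0.076], [-0.022, -0.103, -0.994, 1.605], [0.0, 0.0, 0.0, 1.0]] [486.15105949   0.         319.35812706]
```

View pics/scene0.png

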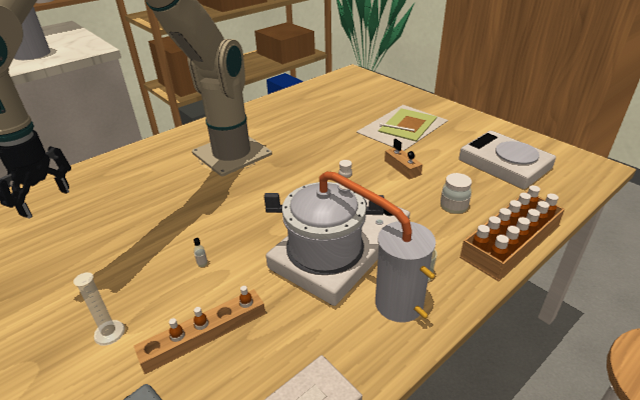

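View pics/top0.png

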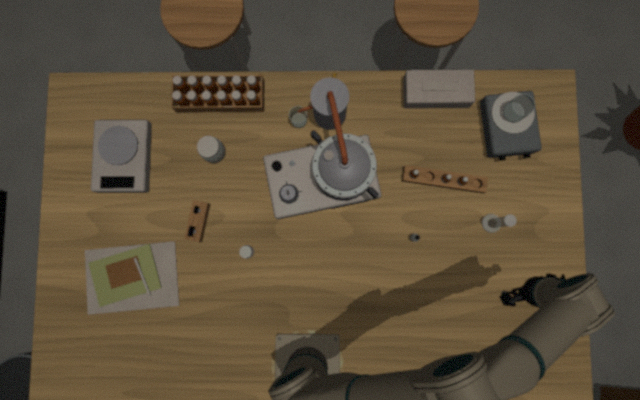

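The scene picture shows the block at (403,162) with the square key at about (398,145) and the round one at (410,155). In the top picture the lugs are at (372,193) and (316,137), the barrel at (289,193), and the block at (198,221) with keys at (203,209) and (192,234).

```bash
python3 - <<'E'
from h import *
pr=lambda n,x:print(n,np.round(x,3))
pr("lug",onz("top0",(372,193),.216)); pr("lugback",onz("top0",(316,137),.216));pr("barrel",onz("top0",(289,192),.098))
a=onz("top0",(203,209),.08);b=onz("top0",(192,234),.08);pr("keyA",a);pr("keyB",b)
print(proj("scene0",a),proj("scene0",b))
pr("block",onz("top0",(198,221),.04))
for c in [(264,155),(376,138),(380,200),(275,217)]: pr("house",onz("top0",c,.06))
img=cv2.imread("pics/top0.png"); c=cv2.resize(img[120:260,170:400],None,fx=3.4,fy=3.4,interpolation=cv2.INTER_CUBIC)
cv2.imwrite("pics/c1.png",c); print(c.shape)
E
```

```text
lug [ 0.534 -0.195  0.216]
lugback [ 0.698 -0.034  0.216]
barrel [0.55  0.053 0.098]
keyA [0.498 0.327 0.08 ]
keyB [0.419 0.359 0.08 ]
[405.08331548 153.79878708] [392.90796961 140.8190046 ]
block [0.462 0.352 0.04 ]
house [0.675 0.138 0.06 ]
house [ 0.729 -0.223  0.06 ]
house [ 0.528 -0.234  0.06 ]
house [0.474 0.1   0.06 ]
(476, 782, 3)
```

View pics/c1.png

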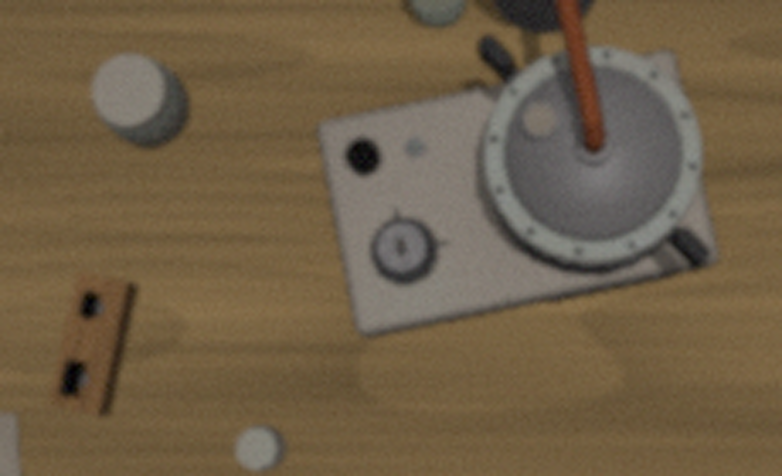

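The crop shows the larger (square) key head at the near slot, crop (72,378), and the round key at (92,305). The barrel is at (403,250) and the front lug at (690,246). Next I bring the wrist camera over the lug.

```bash
cat >> h.py <<'E'
def to(P,yaw=None):
    """shift in present tool axes to world P, and turn about tool z so that tool x has world angle yaw (deg)"""
    s=env.observe(); R=np.array(s["ee_rot"]); d=R.T@(np.array(P)-s["position"])
    print("t",round(s["t"],2),"shift mm",np.round(d*1000,1),"rows>=",int(np.ceil(np.abs(d).max()/.0625)))
    y=np.degrees(np.arctan2(R[1,0],R[0,0])); print("yaw",round(y,2),"q7",np.round(s["joint_pos"][6],2),"force",np.round(s["contact_force"],1),"open",s["opening"],"tilt",np.round(R[:,2],3))
    if yaw is not None: print("turn z",round((y-yaw+180)%360-180,2))
E
python3 - <<'E'
from h import *
print(np.round(env.grab_frame("wrist")["T_tool_cam"],3))
to((.49,-.22,.36),44)
E
```

```text
[[-0.    -0.965 -0.262  0.065]
 [ 1.    -0.     0.     0.   ]
 [-0.    -0.262  0.965 -0.13 ]
 [ 0.     0.     0.     1.   ]]
t 0.15 shift mm [ 352.5 -244.5 -115. ] rows>= 6
yaw 24.8 q7 -0.02 force [ 0.9 -0.4  0. ] open 0.08522411583907197 tilt [-0.001  0.001 -1.   ]
turn z -19.2
```

Emit:
{"op": "arm_command", "data": {
  "commands": [
    [1,0.044,-0.03,-0.0144,0,0,0],
    [1,0.044,-0.03,-0.0144,0,0,0],
    [1,0.044,-0.031,-0.0144,0,0,0],
    [1,0.044,-0.031,-0.0144,0,0,0],
    [1,0.044,-0.031,-0.0144,0,0,0],
    [1,0.044,-0.031,-0.0144,0,0,0],
    [1,0.044,-0.03,-0.0144,0,0,-6],
    [1,0.044,-0.03,-0.0144,0,0,-6.5],
    [1,0,0,0,0,0,-6.5],
    [1,0,0,0,0,0,0]
  ]
}}

```text
t: 1.4
position: [0.4848, -0.218, 0.3604]
ee_rot: [[0.722, 0.692, -0.0], [0.692, -0.722, -0.0], [-0.0, -0.0, -1.0]]
contact_force: [0.2, -1.2, -0.8]
opening: 0.0852
grasp_force: 0.0
```

```bash
python3 - <<'E'
from h import *
save("wrist","w1"); to((.49,-.22,.36),44); print(proj("w1",(.533,-.195,.216)),proj("w1",(.616,-.1145,.187)), proj("w1",(.55,.053,.098)))
E
```

```text
t 1.45 shift mm [3.1 4.7 0.3] rows>= 1
yaw 43.64 q7 -0.47 force [-0.6 -0.1 -0.6] open 0.08509835501534689 tilt [-0.001 -0.    -1.   ]
turn z -0.36
[336.82385766 138.83862006] [336.20371994   4.87694643] [184.03989977 -34.2011384 ]
```

View pics/w1.png

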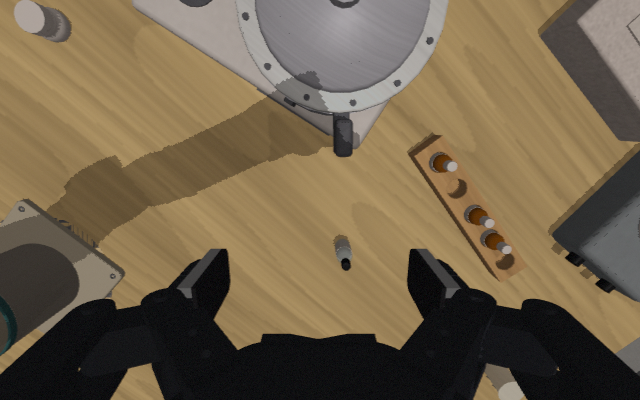

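The wrist picture shows the front lug's top at about (343,135), the ring above it, the locked mark near (290,101), and the roller well below at (345,255).

```bash
cat >> h.py <<'E'
def blob(p,box,thr=60,bright=False):
    g=cv2.imread(f"pics/{p}.png").max(2); x0,x1,y0,y1=box; m=np.zeros_like(g)
    m[y0:y1,x0:x1]=(g[y0:y1,x0:x1]<thr) if not bright else (g[y0:y1,x0:x1]>thr)
    cs=cv2.findContours(m,cv2.RETR_EXTERNAL,cv2.CHAIN_APPROX_NONE)[0]; 
    for c in sorted(cs,key=cv2.contourArea)[::-1][:3]:
        if cv2.contourArea(c)>15: print(p,"area",cv2.contourArea(c),"rect",np.round(np.array(cv2.boxPoints(cv2.minAreaRect(c))),1).tolist(),"c",np.round(cv2.minAreaRect(c)[0],1))
E
python3 - <<'E'
from h import *
for t in(30,50,70): blob("w1",(322,365,100,175),t)
g=cv2.imread("pics/w1.png").max(2); print(g[108:164:3,330:358:2])
to((.505,-.223,.29),44)
E
```

```text
w1 area 361.5 rect [[332.29998779296875, 113.0], [349.6000061035156, 112.30000305175781], [351.5, 155.6999969482422], [334.20001220703125, 156.5]] c [341.9 134.4]
w1 area 702.5 rect [[321.70001220703125, 113.0999984741211], [345.79998779296875, 105.5], [360.3999938964844, 151.8000030517578], [336.29998779296875, 159.39999389648438]] c [341.1 132.4]
[[177 178 176 178 176 177 178 177 178 178 176 175 176 177]
 [133 151 163 163 167 164 161 160 156 140 130  95  96  94]
 [ 56  51  62  80  78  79  83  82  82  76 171 170 169 170]
 [114 102  41  50  48  48  50  51  79  75 170 170 169 171]
 [114 103  40  30  50  62  58  60  60  60  55 169 170 172]
 [114 103  33  38  66  74  75  77  79  80  69  90 170 170]
 [115 103  26  43  65  75  77  80  77  79  68  91 170 171]
 [110 105  28  36  43  77  77  75  80  81  69  91 171 171]
 [ 98  95  26  36  42  71  78  81  82  79  68  67 136 136]
 [103  79  30  35  42  47  59  81  81  77  66  68 115 115]
 [119 109  29  39  43  47  58  82  77  76  65  68 113 116]
 [118 109  29  35  43  48  48  48  77  55  66  67 114 114]
 [110 106  28  39  42  46  46  45  48  47  44  73 112 108]
 [154 144  30  33  40  44  47  48  48  48  44  65  97  96]
 [157 145  31  33  44  48  49  46  46  44  41 100 162 162]
 [164 162 118  34  41  43  46  45  45  44  40 114 163 161]
 [169 166 163 153  72  47  48  47  54  77 131 167 165 163]
 [169 170 168 166 162 158 156 156 156 157 167 168 169 166]
 [170 170 170 171 168 164 161 158 156 157 157 158 161 168]]
t 1.45 shift mm [12.  17.3 70.2] rows>= 2
yaw 43.64 q7 -0.47 force [-0.6 -0.1 -0.6] open 0.08509835501534689 tilt [-0.001 -0.    -1.   ]
turn z -0.36
```

Emit:
{"op": "arm_command", "data": {
  "commands": [
    [1,0.006,0.009,0.035,0,0,0],
    [1,0.006,0.008,0.035,0,0,0],
    [1,0,0,0,0,0,0]
  ]
}}

```text
t: 1.82
position: [0.5035, -0.2226, 0.2879]
ee_rot: [[0.724, 0.69, -0.006], [0.69, -0.724, 0.002], [-0.003, -0.006, -1.0]]
contact_force: [0.5, -0.1, 0.2]
opening: 0.0855
grasp_force: 0.0
```

```bash
python3 - <<'E'
from h import *
img,K,wc=save("wrist","w2"); a=(343.5,135)
for z in(.20,.216,.23): print(z,onz("w1",a,z),proj("w2",onz("w1",a,z)))
# pot ring circle etc: edges of lid knob
cv2.imwrite("pics/w2c.png",cv2.resize(img[0:240,200:520,::-1],None,fx=2.4,fy=2.4))
E
```

```text
0.2 [ 0.5400073  -0.19834857  0.2       ] [329.539129   153.22893526]
0.216 [ 0.53954781 -0.19695599  0.216     ] [328.31499061 154.71873847]
0.23 [ 0.53914575 -0.19573749  0.23      ] [327.0758567  156.22679156]
```

View pics/w2c.png

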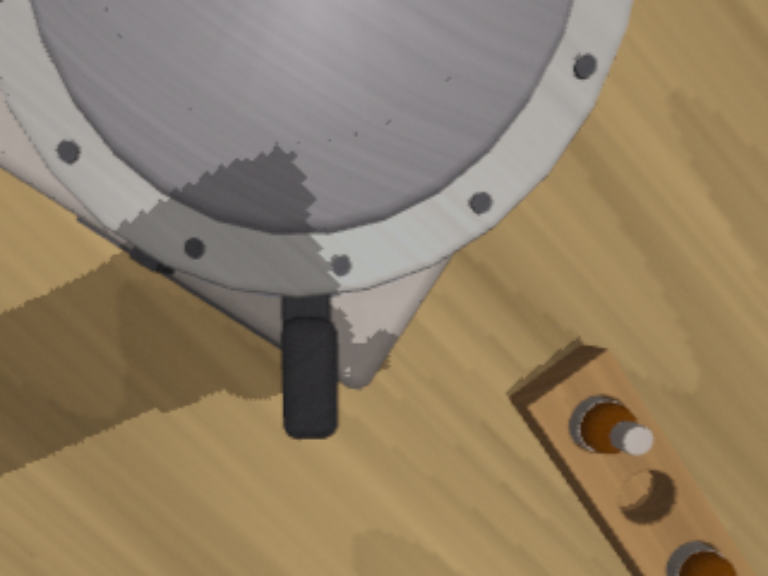

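The crop shows the lug's top centred at crop (310,378), which is (329.2,157.5) in the picture. It lies along the image vertical, so radial to the tool x. Each finger lane beside it is free.

```bash
python3 - <<'E'
from h import *
X,e=tri(("w1",(343,138)),("w2",(329.2,157.5))); print(X,e)
P=onz("w2",(329.2,157.5),.216); print(P,onz("w1",(343,138),.216))
r=np.radians(43.6); print("axis",P[:2]+.118*np.array([np.cos(r),np.sin(r)]))
# ring outer circle from w2: pixels of ring edge -> plane z=.187
pts=np.array([onz("w2",(200+u/2.4,v/2.4),.187)[:2] for u,v in [(452,258),(549,178),(215,286),(120,228),(310,297),(605,100)]])
A=np.c_[2*pts,np.ones(len(pts))]; s=np.linalg.lstsq(A,(pts**2).sum(1),rcond=None)[0]; print("circle",s[:2],np.sqrt(s[2]+s[:2]@s[:2]))
to((P[0],P[1],.195),43.6)
E
```

```text
[ 0.53769728 -0.2000163   0.20133965] [np.float64(0.00016182196992385692), np.float64(0.00016182196992395868)]
[ 0.53862511 -0.19868101  0.216     ] [ 0.53737391 -0.19849649  0.216     ]
axis [ 0.62407739 -0.11730591]
circle [ 0.62184249 -0.11912533] 0.0934526203418854
t 1.88 shift mm [41.7  6.3 94.7] rows>= 2
yaw 43.64 q7 -0.49 force [0.9 0.2 1. ] open 0.08529086789451479 tilt [-0.003  0.001 -1.   ]
turn z 0.04
```

Emit:
{"op": "arm_command", "data": {
  "commands": [
    [1,0.041,0.006,0.0,0,0,0],
    [1,0,0,0.04,0,0,0],
    [1,0,0,0.035,0,0,0],
    [1,0,0,0.02,0,0,0],
    [1,0,0,0,0,0,0],
    [-1,0,0,0,0,0,0],
    [-1,0,0,0,0,0,0],
    [-1,0,0,0,0,0,0],
    [-1,0,0,0,0,0,0],
    [-1,0,0,0,0,0,0]
  ]
}}

```text
t: 3.12
position: [0.5388, -0.1979, 0.1962]
ee_rot: [[0.72, 0.693, -0.0], [0.693, -0.72, -0.0], [-0.0, -0.0, -1.0]]
contact_force: [-2.9, -0.1, 5.3]
opening: 0.0153
grasp_force: 58.1
```

```bash
python3 - <<'E'
from h import *
to((.538,-.1985,.195),43.6);s=env.observe();print(s["position"],s["grasp_force"],s["ft_torque"])
E
```

```text
t 3.12 shift mm [-1.  -0.1  1.2] rows>= 1
yaw 43.9 q7 -0.57 force [-2.9 -0.1  5.3] open 0.01534183867696011 tilt [-0. -0. -1.]
turn z 0.3
[ 0.53884326 -0.19788659  0.19620264] 58.12707769742701 [0.1760513  0.34116601 0.47229082]
```

Emit:
{"op": "arm_command", "data": {
  "commands": [
    [-1,0.00016,-0.0062,0,0,0,3],
    [-1,0.00016,-0.0062,0,0,0,3],
    [-1,0.00016,-0.0062,0,0,0,3],
    [-1,0.00016,-0.0062,0,0,0,3],
    [-1,0.00016,-0.0062,0,0,0,3],
    [-1,0.00016,-0.0062,0,0,0,3],
    [-1,0.00016,-0.0062,0,0,0,3],
    [-1,0.00016,-0.0062,0,0,0,3],
    [-1,0.00016,-0.0062,0,0,0,3],
    [-1,0,0,0,0,0,0]
  ]
}}

```text
t: 4.38
position: [0.5099, -0.1499, 0.1961]
ee_rot: [[0.957, 0.289, -0.002], [0.289, -0.957, 0.0], [-0.002, -0.001, -1.0]]
contact_force: [-5.3, 1.7, 7.8]
opening: 0.015
grasp_force: 58.3
```

```bash
python3 - <<'E'
from h import *
to((.538,-.1985,.195));s=env.observe();print(s["position"],s["grasp_force"],s["ft_torque"],np.array(s["ee_rot"]).T@s["contact_force"]); p=s["position"]; print(np.hypot(p[0]-.623,p[1]+.118),np.degrees(np.arctan2(p[1]+.118,p[0]-.623)))
E
```

```text
t 4.38 shift mm [12.9 54.7  1.1] rows>= 1
yaw 16.81 q7 -1.01 force [-5.3  1.7  7.8] open 0.015038349297416992 tilt [-0.002  0.    -1.   ]
[ 0.50988065 -0.14989248  0.19614645] 58.27778063539881 [0.26869089 0.69948644 0.06067114] [-4.62404347 -3.22325675 -7.79929333]
0.1175292164322805 -164.25491320603965
```

Emit:
{"op": "arm_command", "data": {
  "commands": [
    [-1,0.0001,-0.0041,0,0,0,2],
    [-1,0.0001,-0.0041,0,0,0,2],
    [-1,0,0,0,0,0,0]
  ]
}}

```text
t: 4.75
position: [0.5077, -0.142, 0.1961]
ee_rot: [[0.975, 0.222, -0.003], [0.222, -0.975, 0.001], [-0.002, -0.001, -1.0]]
contact_force: [-5.9, 1.9, 8.2]
opening: 0.0152
grasp_force: 58.4
```

Emit:
{"op": "arm_command", "data": {
  "commands": [
    [-1,0.0001,-0.0041,0,0,0,2],
    [-1,0.0001,-0.0021,0,0,0,1],
    [-1,0,0,0,0,0,0]
  ]
}}

```text
t: 5.12
position: [0.507, -0.1386, 0.1962]
ee_rot: [[0.985, 0.173, -0.001], [0.173, -0.985, -0.003], [-0.002, 0.003, -1.0]]
contact_force: [-4.4, -5.4, 5.2]
opening: 0.0152
grasp_force: 67.0
```

Emit:
{"op": "arm_command", "data": {
  "commands": [
    [-1,0.0001,-0.0021,0,0,0,1],
    [-1,0.0001,-0.0021,0,0,0,1],
    [-1,0,0,0,0,0,0]
  ]
}}

```text
t: 5.5
position: [0.507, -0.1386, 0.1963]
ee_rot: [[0.99, 0.14, 0.0], [0.14, -0.99, -0.009], [-0.001, 0.009, -1.0]]
contact_force: [-2.1, -15.0, 1.8]
opening: 0.015
grasp_force: 90.6
```

The ring reached its stop: the position held at y -0.1386 while the force rose to 15 N, and the lug sits at 190°, the still's front. Now I release, lift and go to the key block.

Emit:
{"op": "arm_command", "data": {
  "commands": [
    [1,0,0,0,0,0,0],
    [1,0,0,0,0,0,0],
    [1,0,0,0,0,0,0],
    [1,0,0,0,0,0,0],
    [1,0,0,-0.02,0,0,0],
    [1,0,0,-0.03,0,0,0],
    [1,-0.02,0,-0.05,0,0,0],
    [1,-0.04,0,0,0,0,0]
  ]
}}

```text
t: 6.5
position: [0.4509, -0.1408, 0.2987]
ee_rot: [[0.99, 0.137, 0.008], [0.137, -0.991, -0.002], [0.008, 0.003, -1.0]]
contact_force: [-0.0, -0.8, -0.6]
opening: 0.0856
grasp_force: 0.0
```

```bash
python3 - <<'E'
from h import *
save("scene","s1"); save("wrist","w3"); to((.44,.35,.28),158)
E
```

```text
t 6.6 shift mm [  61.2 -487.3   16.2] rows>= 8
yaw 7.65 q7 -1.14 force [-0.7  0.2 -0.3] open 0.0858048775918892 tilt [-0.002  0.    -1.   ]
turn z -150.35
```

View pics/w3.png

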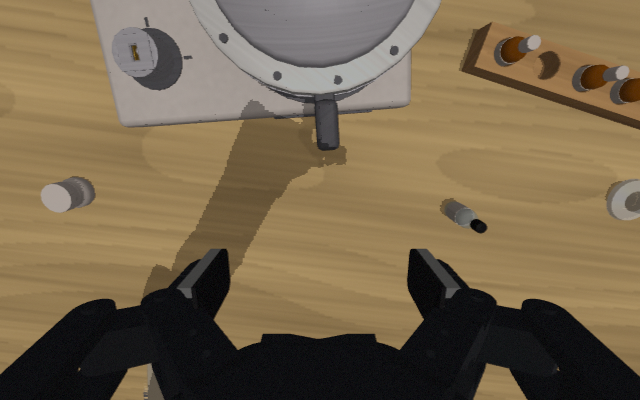

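The ring is home: the lug stands square to the housing's front edge at (327,120). The barrel's face is at (135,51), with its keyway seen along the image vertical.

```bash
python3 - <<'E'
from h import *
a,b=onz("w3",(124,126),.06),onz("w3",(410,103),.06); d=a-b; print(a,b,"yaw",np.degrees(np.arctan2(-d[0],d[1])))
print("keyhole",onz("w3",(135,51),.098))
l0,l1=onz("w3",(323,100),.2),onz("w3",(328,148),.216)
print(l0,l1)
E
```

```text
[0.47167037 0.09502863 0.06      ] [ 0.54258408 -0.23696582  0.06      ] yaw 12.057138625178812
keyhole [0.55064614 0.05766622 0.098     ]
[ 0.52275341 -0.1349029   0.2       ] [ 0.49074804 -0.14261316  0.216     ]
```

Emit:
{"op": "arm_command", "data": {
  "commands": [
    [1,0.008,-0.061,0.002,0,0,0],
    [1,0.008,-0.061,0.002,0,0,0],
    [1,0.008,-0.061,0.002,0,0,0],
    [1,0.008,-0.061,0.002,0,0,0],
    [1,0.008,-0.061,0.002,0,0,0],
    [1,0.007,-0.061,0.002,0,0,0],
    [1,0.007,-0.061,0.002,0,0,0],
    [1,0.007,-0.06,0.002,0,0,-10],
    [1,0,0,0,0,0,-10],
    [1,0,0,0,0,0,-10]
  ]
}}

```text
t: 7.85
position: [0.4418, 0.3518, 0.2787]
ee_rot: [[0.785, 0.619, -0.001], [0.619, -0.785, -0.0], [-0.001, -0.0, -1.0]]
contact_force: [1.3, -0.7, -0.4]
opening: 0.0855
grasp_force: 0.0
```

Emit:
{"op": "arm_command", "data": {
  "commands": [
    [1,0,0,0,0,0,-10],
    [1,0,0,0,0,0,-10],
    [1,0,0,0,0,0,-10],
    [1,0,0,0,0,0,-10],
    [1,0,0,0,0,0,-10],
    [1,0,0,0,0,0,-10],
    [1,0,0,0,0,0,-10],
    [1,0,0,0,0,0,-10],
    [1,0,0,0,0,0,-10],
    [1,0,0,0,0,0,-10]
  ]
}}

```text
t: 9.1
position: [0.4424, 0.3507, 0.2792]
ee_rot: [[-0.745, 0.668, -0.001], [0.668, 0.745, 0.0], [0.001, -0.0, -1.0]]
contact_force: [-0.6, 0.1, -0.2]
opening: 0.0854
grasp_force: 0.0
```

Emit:
{"op": "arm_command", "data": {
  "commands": [
    [1,0,0,0,0,0,-10],
    [1,0,0,0,0,0,-10],
    [1,0,0,0,0,0,0]
  ]
}}

```text
t: 9.48
position: [0.4425, 0.3505, 0.2791]
ee_rot: [[-0.925, 0.38, -0.001], [0.38, 0.925, 0.0], [0.001, -0.0, -1.0]]
contact_force: [-0.4, 0.5, -0.2]
opening: 0.0854
grasp_force: 0.0
```

```bash
python3 - <<'E'
from h import *
save("wrist","w4"); to((.44,.35,.28),158); print(proj("w4",(.419,.359,.085)),proj("w4",(.498,.327,.08)))
E
```

```text
t 9.53 shift mm [ 2.1 -1.4 -0.9] rows>= 1
yaw 157.6 q7 0.06 force [ 0.6 -0.  -0.2] open 0.08536159931094757 tilt [-0.001  0.    -1.   ]
turn z -0.4
[318.39891735 162.76045669] [318.73210658 234.66734223]
```

View pics/w4.png

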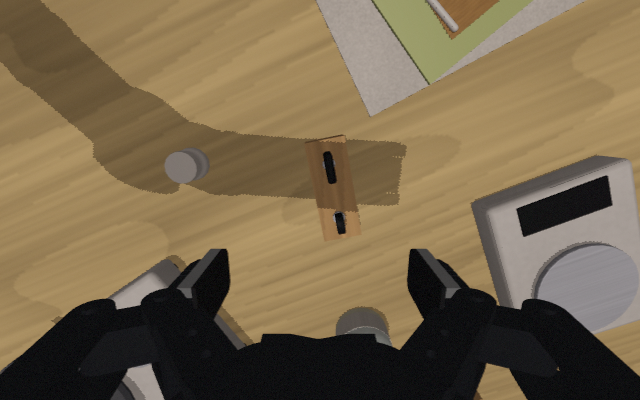

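The block is at (333,187). The long dark head of the square key is at (329,168), the short round one at (340,222), tilted about 10° in the picture.

```bash
python3 - <<'E'
from h import *
for t in(40,60): blob("w4",(316,350,142,240),t)
a=onz("w4",(329.5,167),.085);b=onz("w4",(340,221),.079); print(a,b,np.linalg.norm(a-b),"yaw",np.degrees(np.arctan2(a[1]-b[1],a[0]-b[0])))
to((a[0]+.01,a[1]-.005,.2),167)
E
```

```text
w4 area 220.5 rect [[322.3999938964844, 152.0], [330.5, 150.60000610351562], [336.20001220703125, 182.1999969482422], [328.1000061035156, 183.6999969482422]] c [329.3 167.1]
w4 area 122.5 rect [[334.29998779296875, 213.5], [341.3999938964844, 212.10000610351562], [345.3999938964844, 232.10000610351562], [338.29998779296875, 233.5]] c [339.9 222.8]
w4 area 246.5 rect [[321.6000061035156, 152.10000610351562], [330.5, 150.3000030517578], [336.79998779296875, 182.1999969482422], [328.0, 184.0]] c [329.2 167.2]
w4 area 131.5 rect [[334.29998779296875, 213.0], [341.79998779296875, 211.6999969482422], [345.6000061035156, 232.5], [338.1000061035156, 233.89999389648438]] c [340.  222.8]
[0.42787367 0.36844902 0.085     ] [0.49205518 0.35625054 0.079     ] 0.0656054058548438 yaw 169.23859272016787
t 9.53 shift mm [ 9.2 10.3 79.2] rows>= 2
yaw 157.6 q7 0.06 force [ 0.6 -0.  -0.2] open 0.08536159931094757 tilt [-0.001  0.    -1.   ]
turn z -9.4
```

Emit:
{"op": "arm_command", "data": {
  "commands": [
    [1,0.005,0.005,0.04,0,0,0],
    [1,0.004,0.005,0.04,0,0,-5.5],
    [1,0,0,0,0,0,-5.5],
    [1,0,0,0,0,0,0]
  ]
}}

```text
t: 10.02
position: [0.4378, 0.3632, 0.199]
ee_rot: [[-0.98, 0.197, -0.001], [0.197, 0.98, -0.0], [0.001, -0.0, -1.0]]
contact_force: [0.6, 0.0, 0.9]
opening: 0.0856
grasp_force: 0.0
```

```bash
python3 - <<'E'
from h import *
save("wrist","w5"); u=proj("w5",(.428,.368,.085)); print(u)
x,y=u.astype(int)
for t in(40,60): blob("w5",(x-40,x+40,y-50,y+120),t)
to((.428,.368,.06),168.6)
E
```

```text
[322.89457373 192.39729668]
w5 area 407.0 rect [[318.0, 170.0], [328.0, 170.0], [328.0, 212.0], [318.0, 212.0]] c [323. 191.]
w5 area 205.0 rect [[319.0, 248.0], [327.0, 248.0], [327.0, 274.0], [319.0, 274.0]] c [323. 261.]
w5 area 417.5 rect [[318.0, 170.0], [329.0, 170.0], [329.0, 212.0], [318.0, 212.0]] c [323.5 191. ]
w5 area 217.5 rect [[318.0, 248.0], [328.0, 248.0], [328.0, 274.0], [318.0, 274.0]] c [323. 261.]
t 10.07 shift mm [ 10.8   2.5 139.6] rows>= 3
yaw 168.59 q7 0.12 force [ 0.2 -0.1 -0.2] open 0.08521150995183725 tilt [ 0.  0. -1.]
turn z -0.01
```

```bash
python3 - <<'E'
from h import *
print(tri(("w4",(329.4,167.7)),("w5",(323.3,191.8))))
a=onz("w5",(323.3,191.8),.085); print(a, "px/mm",np.load("pics/w5.npz")["K"][0,0])
b=onz("w5",(323.2,172),.085);c=onz("w5",(323.2,212),.085);print(np.linalg.norm(b-c))
to((a[0],a[1],.064),168.6)
E
```

```text
(array([0.43044648, 0.36793451, 0.07225599]), [np.float64(0.0001339478957511288), np.float64(0.0001339478957513452)])
[0.42756255 0.36843321 0.085     ] px/mm 297.7386973960757
0.03444877777647962
t 10.07 shift mm [ 11.3   2.9 135.6] rows>= 3
yaw 168.59 q7 0.12 force [ 0.2 -0.1 -0.2] open 0.08521150995183725 tilt [ 0.  0. -1.]
turn z -0.01
```

Emit:
{"op": "arm_command", "data": {
  "commands": [
    [1,0.0113,0.0029,0.03,0,0,0],
    [1,0,0,0.04,0,0,0],
    [1,0,0,0.04,0,0,0],
    [1,0,0,0.0256,0,0,0],
    [1,0,0,0,0,0,0],
    [-1,0,0,0,0,0,0],
    [-1,0,0,0,0,0,0],
    [-1,0,0,0,0,0,0],
    [-1,0,0,0,0,0,0],
    [-1,0,0,0,0,0,0]
  ]
}}

```text
t: 11.32
position: [0.4278, 0.3687, 0.0644]
ee_rot: [[-0.981, 0.194, 0.001], [0.194, 0.981, 0.001], [-0.001, 0.002, -1.0]]
contact_force: [1.3, 1.3, 2.4]
opening: 0.009
grasp_force: 60.4
```

```bash
python3 - <<'E'
from h import *
to((.4276,.3684,.064),168.6); s=env.observe(); print(s["position"],s["grasp_force"],s["contact_force"],s["ft_torque"])
E
```

```text
t 11.32 shift mm [ 0.1 -0.4  0.4] rows>= 1
yaw 168.8 q7 -0.05 force [1.3 1.3 2.4] open 0.009040916626656074 tilt [ 0.001  0.001 -1.   ]
turn z 0.2
[0.42778718 0.36873682 0.06440946] 60.424511432647705 [1.31819802 1.29029021 2.42244943] [ 0.15079974 -0.13460388  0.03108663]
```

Emit:
{"op": "arm_command", "data": {
  "commands": [
    [-1,0,0,-0.01,0,0,0],
    [-1,0,0,-0.02,0,0,0],
    [-1,0,0,-0.03,0,0,0],
    [-1,0,0,-0.05,0,0,0],
    [-1,0,0,-0.05,0,0,0],
    [-1,0,0,0,0,0,0]
  ]
}}

```text
t: 12.08
position: [0.4284, 0.3697, 0.2281]
ee_rot: [[-0.981, 0.195, 0.005], [0.195, 0.981, 0.005], [-0.004, 0.006, -1.0]]
contact_force: [-1.0, 0.5, -1.0]
opening: 0.0092
grasp_force: 60.1
```

```bash
python3 - <<'E'
from h import *
to((.597,.067,.225),190.5); save("wrist","w6")
E
```

```text
t 12.07 shift mm [-224.2 -264.2    2.6] rows>= 5
yaw 168.78 q7 0.13 force [-1.   0.5 -1. ] open 0.009215150247675654 tilt [ 0.005  0.005 -1.   ]
turn z -21.72
```

Emit:
{"op": "arm_command", "data": {
  "commands": [
    [-1,-0.0374,-0.044,0.0005,0,0,0],
    [-1,-0.0374,-0.044,0.0005,0,0,0],
    [-1,-0.0374,-0.044,0.0005,0,0,0],
    [-1,-0.0374,-0.044,0.0005,0,0,0],
    [-1,-0.0374,-0.044,0.0005,0,0,0],
    [-1,-0.0374,-0.044,0,0,0,-7],
    [-1,0,0,0,0,0,-7.5],
    [-1,0,0,0,0,0,-7.2],
    [-1,0,0,0,0,0,0],
    [-1,0,0,0,0,0,0]
  ]
}}

```text
t: 13.38
position: [0.5956, 0.0653, 0.2206]
ee_rot: [[-0.984, -0.181, -0.002], [-0.181, 0.984, -0.001], [0.002, -0.0, -1.0]]
contact_force: [-0.3, -0.3, 1.2]
opening: 0.009
grasp_force: 60.0
```

```bash
python3 - <<'E'
from h import *
to((.597,.067,.225),190.5); i,_,_=save("wrist","w7"); print(proj("w7",(.5506,.0577,.098)))
cv2.imwrite("pics/w7c.png",cv2.resize(i[40:340,180:480,::-1],None,fx=2,fy=2,interpolation=cv2.INTER_CUBIC))
E
```

```text
t 13.38 shift mm [-1.7  1.4 -4.4] rows>= 1
yaw -169.6 q7 1.05 force [-0.3 -0.3  1.2] open 0.009005855570170864 tilt [-0.002 -0.001 -1.   ]
turn z -0.1
[319.85737242 149.80798341]
```

View pics/w7c.png

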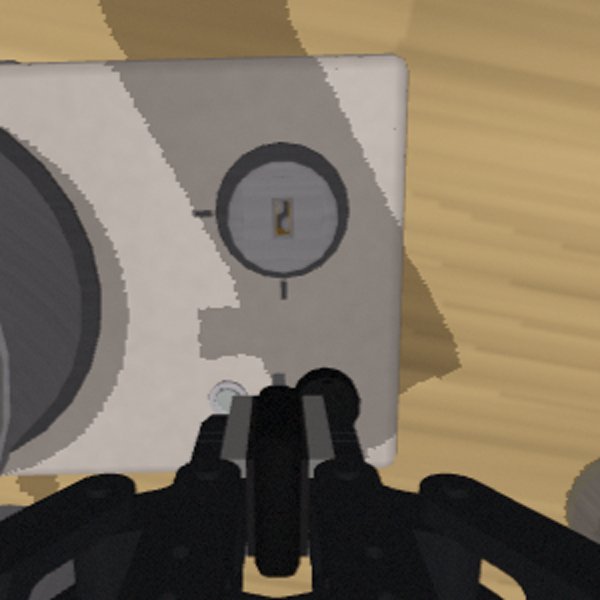

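The crop shows the barrel's face centred near crop (284,218), so the keyway's middle is at (321.5,149.2) in the picture, aligned with the tool. The blade's tip shows at crop (279,376), ahead of the head.

```bash
python3 - <<'E'
from h import *
k=(321.5,149.2)
print("tri",tri(("w3",(135,51)),("w7",k))); P=onz("w7",k,.098); print("P",P)
s=env.observe(); R=np.array(s["ee_rot"]); p=np.array(s["position"])
for n,u in(("slot+",(321.5,139.5)),("slot-",(321.5,159))): print(n,onz("w7",u,.098))
zt=p[2]-.0244-.026
for u in((319.5,226.5),(319.5,228)): print("tip in tool mm",1000*(R.T@(onz("w7",u,zt)-p)))
for x in(.006,-.006): print(proj("w7",p+R@np.array([x,0,.0504])))
print("head top in tool:",[np.round(1000*(R.T@(onz("w7",u,p[2]+.0206)-p)),1).tolist() for u in((305,250),(331.5,250),(318,233),(318,328))])
g=cv2.imread("pics/w7.png").max(2); print(g[222:240:1,308:332:2])
to((P[0],P[1],.165),190.5)
E
```

```text
tri (array([0.55048456, 0.05897521, 0.0957892 ]), [np.float64(0.00045220452459848086), np.float64(0.0004522045245984088)])
P [0.54985741 0.05896121 0.098     ]
slot+ [0.54204175 0.05750416 0.098     ]
slot- [0.55788732 0.0604582  0.098     ]
tip in tool mm [ 3.44156482e+00 -1.24619675e-02  5.04043898e+01]
tip in tool mm [ 2.42562740e+00 -1.19606942e-02  5.04031073e+01]
[319.52158211 222.7079291 ]
[319.51199984 240.2776321 ]
head top in tool: [[18.8, -6.0, -20.6], [18.8, 4.5, -20.6], [26.0, -0.9, -20.6], [-17.2, -0.9, -20.6]]
[[190 191 138 136 135 135 135 136 138 137 136 134]
 [190 190 137 137 136 136 135 138 138 136 135 134]
 [189 189 141 137 137 135 136 137 137 136 136 135]
 [189 188 188 135 135 134 133 136 136 137 136 136]
 [188 189 179 140 131 116 120 126 136 135 136 136]
 [188 189 188 178 101  78  78 106 137 138 136 135]
 [189 189 188 177  90  78  77 108 136 136 136 122]
 [189 189 187 187 104  77  78 108 136 138 137  36]
 [190 188 189 189 103  79  78  99 135 137 120  14]
 [189 189 190 189 103  77  76  99 136 135  91   8]
 [188 188 189 179  86  61  60  77 134 136  40  13]
 [189 188 142  10  13   8   2  16  67 126  11   9]
 [187 173  11  13  11  11   4   6  15   9  10  15]
 [187  95  11  15  13  12  10  14  10   7   9  18]
 [185   4   5  14  14  11  15  13  10  14  10  20]
 [141  10   5   8  12  12  14  16  15  14  11  17]
 [ 14  12  13  15  11  14  14   8   6  15  11  25]
 [ 12  13  16  11  15  14   7  13   9  13  10  27]]
t 13.43 shift mm [46.3  1.9 55.9] rows>= 1
yaw -169.57 q7 1.05 force [-0.1 -0.1 -1. ] open 0.009029518866220276 tilt [-0.001 -0.001 -1.   ]
turn z -0.07
```

Emit:
{"op": "arm_command", "data": {
  "commands": [
    [-1,0.0234,0.001,0,0,0,0],
    [-1,0.0234,0.0009,0.015,0,0,0],
    [-1,0,0,0.03,0,0,0],
    [-1,0,0,0.012,0,0,0],
    [-1,0,0,0,0,0,0],
    [-1,0,0,0,0,0,0]
  ]
}}

```text
t: 14.18
position: [0.5507, 0.0594, 0.1652]
ee_rot: [[-0.983, -0.182, 0.001], [-0.182, 0.983, 0.001], [-0.002, 0.0, -1.0]]
contact_force: [0.2, -0.8, -1.0]
opening: 0.0094
grasp_force: 60.0
```

```bash
python3 - <<'E'
from h import *
to((.5494,.0589,.1500),190.5); i,_,_=save("wrist","w8")
cv2.imwrite("pics/w8c.png",cv2.resize(i[120:280,240:400,::-1],None,fx=3.5,fy=3.5,interpolation=cv2.INTER_CUBIC))
E
```

```text
t 14.18 shift mm [ 1.3 -0.3 15.2] rows>= 1
yaw -169.51 q7 0.95 force [ 0.2 -0.8 -1. ] open 0.009376950466247286 tilt [ 0.001  0.001 -1.   ]
turn z -0.01
```

View pics/w8c.png

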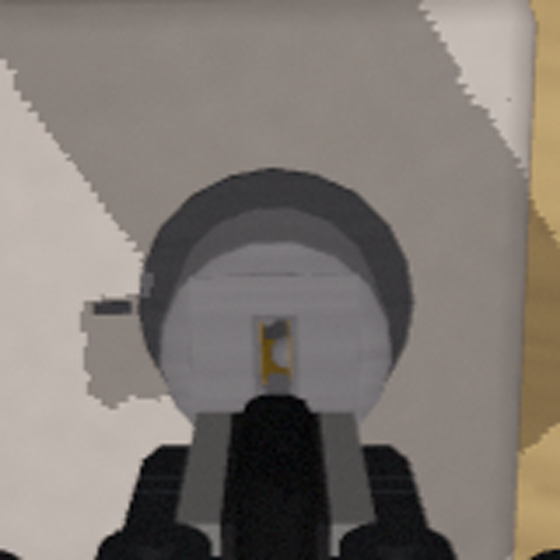

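The crop shows the keyway's front end at crop (275,318), with the blade's tip just behind it at (277,380), in line sideways.

```bash
python3 - <<'E'
from h import *
s=env.observe(); R=np.array(s["ee_rot"]); p=np.array(s["position"])
for r in(316,320): print("front end in tool",1000*(R.T@(onz("w8",(240+275.5/3.5,120+r/3.5),.098)-p)))
print("tip front",1000*(R.T@(onz("w8",(240+277/3.5,120+376/3.5),p[2]-.0504)-p)))
g=cv2.imread("pics/w8.png"); print(g[205:234,308:328:1].max(2))
E
```

```text
front end in tool [ 8.92761681 -0.30927049 67.28020986]
front end in tool [ 8.10442214 -0.30902866 67.28161651]
tip front [ 2.46564378 -0.05598224 50.39584873]
[[124 124 124 124 126 125 124 125 125 123 123 123 124 123 123 123 123 123
  125 124]
 [125 128 125 125 126 126 126 125 124 126 126 126 126 126 125 125 124 125
  123 123]
 [126 126 127 127 126 128 127 126 127 126 127 126 127 126 126 126 127 127
  126 125]
 [125 125 126 124 125 125 124 125 124 124 125 124 124 125 125 124 123 123
  123 124]
 [124 123 124 123 122 122 124 123 123 123 122 122 121 123 121 121 120 122
  122 121]
 [123 122 122 119 106 105 107 107 104 105 104 103 104 104 105 105 109 119
  120 121]
 [121 121 121 118 106 104 107 108 107 106  96  80  81  86 102 100 106 119
  121 120]
 [123 123 122 117 106 111 118 102 104  97  72  60  62  75 104 102 107 117
  122 120]
 [123 123 123 118 105 109 116  80  72  62  59  61  60  69  92 103 108 118
  121 120]
 [123 123 123 118 106 109 114  75  58  57  61  60  61  69  92 102 109 118
  121 121]
 [124 123 123 119 107 108 113  76  60  58  61  57  61  70  89  97 107 120
  124 124]
 [123
[... 825 characters left out ...]
 106 114
  119 119]
 [120 120 121 120 109 104 107 102  92  90  87  85  88  88  96 110 105 114
  120 122]
 [122 123 122 121 112 100  97 101  85  78  81  81  79  80  90 106 105 115
  120 120]
 [124 123 124 121 116 102 101 111  84  80  81  79  81  79  92 106 107 115
  122 123]
 [124 125 123 123 116 102 103 107  91  81  80  80  82  81  84  97 107 115
  123 122]
 [122 124 124 123 117 105 101  86  79  79  81  80  80  81  87 102 108 116
  122 123]
 [123 125 123 121 117 105 105  99  84  78  79  80  80  77  87 105 108 117
  123 122]
 [125 124 124 123 115 105 100  80  68  61  61  60  63  62  68  87 106 117
  124 124]
 [122 123 121 116  87  51  13  12  14  13  13  13  15  16   9  22  55  98
  119 120]]
```

Emit:
{"op": "arm_command", "data": {
  "commands": [
    [-1,0.0024,-0.0002,0.008,0,0,0],
    [-1,0,0,0.005,0,0,0],
    [-1,0,0,0.003,0,0,0],
    [-1,0,0,0.002,0,0,0],
    [-1,0,0,0.002,0,0,0],
    [-1,0,0,0.002,0,0,0],
    [-1,0,0,0,0,0,0]
  ]
}}

```text
t: 15.1
position: [0.5475, 0.0582, 0.1423]
ee_rot: [[-0.983, -0.182, -0.0], [-0.182, 0.983, -0.0], [0.0, -0.0, -1.0]]
contact_force: [0.2, 0.9, -0.3]
opening: 0.0088
grasp_force: 60.0
```

The tip is 6 mm below the mouth and the force is near zero, so the key has entered. I now go on to the first pin.

Emit:
{"op": "arm_command", "data": {
  "commands": [
    [-1,0,0,0.002,0,0,0],
    [-1,0,0,0.002,0,0,0],
    [-1,0,0,0.001,0,0,0],
    [-1,0,0,0,0,0,0]
  ]
}}

```text
t: 15.6
position: [0.5476, 0.0582, 0.1375]
ee_rot: [[-0.983, -0.182, 0.0], [-0.182, 0.983, -0.0], [-0.0, -0.0, -1.0]]
contact_force: [0.1, -0.4, 1.6]
opening: 0.0092
grasp_force: 60.4
```

Emit:
{"op": "arm_command", "data": {
  "commands": [
    [-1,0,0,0.001,0,0,0],
    [-1,0,0,0,0,0,0]
  ]
}}

```text
t: 15.85
position: [0.5479, 0.0579, 0.1368]
ee_rot: [[-0.983, -0.182, 0.001], [-0.182, 0.983, -0.001], [-0.001, -0.001, -1.0]]
contact_force: [-0.3, -0.6, 5.1]
opening: 0.0087
grasp_force: 60.7
```

Emit:
{"op": "arm_command", "data": {
  "commands": [
    [-1,0,0,0.001,0,0,0],
    [-1,0,0,0,0,0,0]
  ]
}}

```text
t: 16.1
position: [0.5479, 0.0579, 0.1363]
ee_rot: [[-0.983, -0.182, 0.001], [-0.182, 0.983, -0.001], [-0.001, -0.001, -1.0]]
contact_force: [-2.0, -1.5, 8.9]
opening: 0.0095
grasp_force: 61.8
```

Emit:
{"op": "arm_command", "data": {
  "commands": [
    [-1,0,0,0,0,0,5.5],
    [-1,0,0,0,0,0,-5.5],
    [-1,0,0,0,0,0,-5.5],
    [-1,0,0,0,0,0,5.5]
  ]
}}

```text
t: 16.6
position: [0.5482, 0.0579, 0.1361]
ee_rot: [[-0.984, -0.18, 0.001], [-0.18, 0.984, 0.0], [-0.001, -0.0, -1.0]]
contact_force: [-0.7, -1.3, 7.1]
opening: 0.0094
grasp_force: 61.2
```

Emit:
{"op": "arm_command", "data": {
  "commands": [
    [-1,0,0,0.0007,0,0,5.7],
    [-1,0,0,0,0,0,-5.7],
    [-1,0,0,0,0,0,-5.7],
    [-1,0,0,0,0,0,5.7],
    [-1,0,0,0,0,0,5.7],
    [-1,0,0,0,0,0,-5.7],
    [-1,0,0,0,0,0,-5.7],
    [-1,0,0,0,0,0,5.7]
  ]
}}

```text
t: 17.6
position: [0.5487, 0.058, 0.1353]
ee_rot: [[-0.984, -0.18, 0.002], [-0.18, 0.984, 0.0], [-0.002, 0.0, -1.0]]
contact_force: [0.1, -0.2, 6.4]
opening: 0.0092
grasp_force: 61.0
```

Emit:
{"op": "arm_command", "data": {
  "commands": [
    [-1,0,0,0.0009,0,0,5.7],
    [-1,0,0,0,0,0,-5.7],
    [-1,0,0,0,0,0,-5.7],
    [-1,0,0,0,0,0,5.7],
    [-1,0,0,0,0,0,5.7],
    [-1,0,0,0,0,0,-5.7],
    [-1,0,0,0,0,0,-5.7],
    [-1,0,0,0,0,0,5.7]
  ]
}}

```text
t: 18.6
position: [0.5481, 0.0579, 0.1339]
ee_rot: [[-0.984, -0.18, 0.001], [-0.18, 0.984, 0.0], [-0.001, 0.0, -1.0]]
contact_force: [0.6, 0.2, 1.3]
opening: 0.0091
grasp_force: 60.3
```

Emit:
{"op": "arm_command", "data": {
  "commands": [
    [-1,0,0,0.0009,0,0,0],
    [-1,0,0,0,0,0,0]
  ]
}}

```text
t: 18.85
position: [0.548, 0.0579, 0.133]
ee_rot: [[-0.983, -0.184, 0.001], [-0.184, 0.983, -0.0], [-0.001, -0.001, -1.0]]
contact_force: [1.4, -1.3, 3.1]
opening: 0.0094
grasp_force: 60.7
```

First pin passed: the force fell off and the key moves freely. On to the second, expected at TCP z of about 0.130.

Emit:
{"op": "arm_command", "data": {
  "commands": [
    [-1,0,0,0.0015,0,0,0],
    [-1,0,0,0.001,0,0,0],
    [-1,0,0,0,0,0,0]
  ]
}}

```text
t: 19.23
position: [0.5479, 0.058, 0.1307]
ee_rot: [[-0.983, -0.183, 0.001], [-0.183, 0.983, -0.0], [-0.001, -0.001, -1.0]]
contact_force: [1.2, -2.0, 6.1]
opening: 0.009
grasp_force: 61.1
```

Emit:
{"op": "arm_command", "data": {
  "commands": [
    [-1,0,0,0.001,0,0,0],
    [-1,0,0,0,0,0,0]
  ]
}}

```text
t: 19.48
position: [0.5481, 0.058, 0.1303]
ee_rot: [[-0.983, -0.183, 0.001], [-0.183, 0.983, -0.001], [-0.001, -0.001, -1.0]]
contact_force: [-1.3, -3.7, 10.6]
opening: 0.0092
grasp_force: 62.1
```

Emit:
{"op": "arm_command", "data": {
  "commands": [
    [-1,0,0,0,0,0,5.7],
    [-1,0,0,0,0,0,-5.7],
    [-1,0,0,0,0,0,-5.7],
    [-1,0,0,0,0,0,5.7],
    [-1,0,0,0.0003,0,0,5.7],
    [-1,0,0,0,0,0,-5.7],
    [-1,0,0,0,0,0,-5.7],
    [-1,0,0,0,0,0,5.7]
  ]
}}

```text
t: 20.48
position: [0.5487, 0.0584, 0.1297]
ee_rot: [[-0.984, -0.181, 0.002], [-0.181, 0.984, 0.001], [-0.002, 0.001, -1.0]]
contact_force: [1.2, -1.2, 7.3]
opening: 0.0092
grasp_force: 61.1
```

Emit:
{"op": "arm_command", "data": {
  "commands": [
    [-1,0,0,0.0006,0,0,5.7],
    [-1,0,0,0,0,0,-5.7],
    [-1,0,0,0,0,0,-5.7],
    [-1,0,0,0,0,0,5.7],
    [-1,0,0,0.0003,0,0,5.7],
    [-1,0,0,0,0,0,-5.7],
    [-1,0,0,0,0,0,-5.7],
    [-1,0,0,0,0,0,5.7]
  ]
}}

```text
t: 21.48
position: [0.5474, 0.0589, 0.1284]
ee_rot: [[-0.983, -0.181, -0.0], [-0.181, 0.983, 0.002], [-0.0, 0.002, -1.0]]
contact_force: [-0.7, -0.5, 5.1]
opening: 0.0091
grasp_force: 61.0
```

Emit:
{"op": "arm_command", "data": {
  "commands": [
    [-1,0,0,0.0009,0,0,5.7],
    [-1,0,0,0,0,0,-5.7],
    [-1,0,0,0,0,0,-5.7],
    [-1,0,0,0,0,0,5.7],
    [-1,0,0,0,0,0,0]
  ]
}}

```text
t: 22.1
position: [0.5474, 0.0589, 0.1273]
ee_rot: [[-0.983, -0.184, -0.0], [-0.184, 0.983, 0.001], [-0.0, 0.001, -1.0]]
contact_force: [0.4, -0.3, 2.2]
opening: 0.0093
grasp_force: 60.4
```

Emit:
{"op": "arm_command", "data": {
  "commands": [
    [-1,0,0,0.001,0,0,0],
    [-1,0,0,0.001,0,0,0],
    [-1,0,0,0,0,0,0]
  ]
}}

```text
t: 22.48
position: [0.5479, 0.059, 0.1253]
ee_rot: [[-0.983, -0.184, 0.001], [-0.184, 0.983, 0.001], [-0.001, 0.001, -1.0]]
contact_force: [0.9, 1.3, 0.8]
opening: 0.0096
grasp_force: 60.3
```

Second pin passed too, so I push on to home at about 0.1224.

Emit:
{"op": "arm_command", "data": {
  "commands": [
    [-1,0,0,0.001,0,0,0],
    [-1,0,0,0.001,0,0,0],
    [-1,0,0,0.001,0,0,0],
    [-1,0,0,0,0,0,0]
  ]
}}

```text
t: 22.98
position: [0.5478, 0.0589, 0.1223]
ee_rot: [[-0.983, -0.183, 0.001], [-0.183, 0.983, 0.001], [-0.001, 0.001, -1.0]]
contact_force: [1.8, 2.4, 4.7]
opening: 0.0092
grasp_force: 60.5
```

Emit:
{"op": "arm_command", "data": {
  "commands": [
    [-1,0,0,0.001,0,0,0],
    [-1,0,0,0,0,0,0]
  ]
}}

```text
t: 23.22
position: [0.5479, 0.059, 0.1223]
ee_rot: [[-0.983, -0.183, 0.001], [-0.183, 0.983, 0.001], [-0.001, 0.0, -1.0]]
contact_force: [-1.8, 1.4, 10.9]
opening: 0.009
grasp_force: 61.8
```

The key is home: it stopped at z 0.1223 against 11 N, which matches the shoulder on the face at 0.098. Now the quarter turn.

Emit:
{"op": "arm_command", "data": {
  "commands": [
    [-1,0,0.0001,0,0,0,6],
    [-1,0,0.0001,0,0,0,6],
    [-1,0,0.0001,0,0,0,6],
    [-1,0,0.0001,0,0,0,6],
    [-1,0,0.0001,0,0,0,6],
    [-1,0,0,0,0,0,0]
  ]
}}

```text
t: 23.98
position: [0.5478, 0.0599, 0.1223]
ee_rot: [[-0.943, 0.333, 0.001], [0.333, 0.943, 0.001], [-0.001, 0.001, -1.0]]
contact_force: [-0.6, 2.2, 11.2]
opening: 0.0094
grasp_force: 61.6
```

```bash
cat > c.py <<'E'
from h import *
s=env.observe(); R=np.array(s["ee_rot"]); print("F tool",np.round(R.T@s["contact_force"],1),"T",np.round(s["ft_torque"],3),"pos",np.round(s["position"],4),"turn",(190.6-np.degrees(np.arctan2(R[1,0],R[0,0])))%360,"q7",s["joint_pos"][6],"open",s["opening"],s["t"])
E
python3 c.py
```

```text
F tool [  1.3   1.8 -11.2] T [0.599 0.268 0.044] pos [0.5478 0.0599 0.1223] turn 30.077964044201877 q7 0.46630682850623706 open 0.009420955643891019 23.975
```

Emit:
{"op": "arm_command", "data": {
  "commands": [
    [-1,0,0.0001,0,0,0,6],
    [-1,0,0.0001,0,0,0,6],
    [-1,0,0.0001,0,0,0,6],
    [-1,0,0.0001,0,0,0,6],
    [-1,0,0.0001,0,0,0,6],
    [-1,0,0.0001,0,0,0,6],
    [-1,0,0.0001,0,0,0,6],
    [-1,0,0.0001,0,0,0,6],
    [-1,0,0.0001,0,0,0,6],
    [-1,0,0,0,0,0,0]
  ]
}}

```text
t: 25.22
position: [0.5494, 0.0616, 0.1223]
ee_rot: [[-0.285, 0.958, 0.003], [0.958, 0.285, 0.002], [0.001, 0.004, -1.0]]
contact_force: [0.8, 3.7, 8.1]
opening: 0.0091
grasp_force: 61.2
```

```bash
python3 c.py
```

```text
F tool [ 3.3  1.9 -8.1] T [ 1.083 -0.259  0.13 ] pos [0.5494 0.0616 0.1223] turn 84.02959726656555 q7 -0.25201565936696846 open 0.00909374569539851 25.225
```

Emit:
{"op": "arm_command", "data": {
  "commands": [
    [-1,0,0.0001,0.0003,0,0,5],
    [-1,0,0.0001,0,0,0,5],
    [-1,0,0,0,0,0,2],
    [-1,0,0,0,0,0,0]
  ]
}}

```text
t: 25.72
position: [0.5499, 0.0617, 0.1223]
ee_rot: [[-0.08, 0.997, 0.004], [0.997, 0.08, 0.003], [0.002, 0.004, -1.0]]
contact_force: [0.7, 3.6, 9.6]
opening: 0.0093
grasp_force: 61.5
```

```bash
python3 c.py
```

```text
F tool [ 3.6  1.  -9.6] T [ 1.08  -0.243  0.201] pos [0.5499 0.0617 0.1223] turn 95.99180621836105 q7 -0.40533247639629044 open 0.009344222362747043 25.725
```

Emit:
{"op": "arm_command", "data": {
  "commands": [
    [-1,0,0,0,0,0,2],
    [-1,0,0,0,0,0,2],
    [-1,0,0,0,0,0,0]
  ]
}}

```text
t: 26.1
position: [0.5501, 0.0617, 0.1223]
ee_rot: [[-0.011, 1.0, 0.004], [1.0, 0.011, 0.003], [0.003, 0.004, -1.0]]
contact_force: [1.9, 5.3, 8.9]
opening: 0.009
grasp_force: 61.5
```

```bash
python3 c.py
```

```text
F tool [ 5.3  2.  -8.9] T [ 1.139 -0.341  0.215] pos [0.5501 0.0617 0.1223] turn 99.99564532905241 q7 -0.4560703331899563 open 0.009026609100232084 26.1
```

Emit:
{"op": "arm_command", "data": {
  "commands": [
    [-1,0,0,0,0,0,2],
    [-1,0,0,0,0,0,0]
  ]
}}

```text
t: 26.35
position: [0.5502, 0.0618, 0.1223]
ee_rot: [[0.024, 1.0, 0.004], [1.0, -0.024, 0.003], [0.003, 0.004, -1.0]]
contact_force: [1.8, 5.5, 8.6]
opening: 0.0091
grasp_force: 61.5
```

```bash
python3 c.py
```

```text
F tool [ 5.5  1.7 -8.6] T [ 1.094 -0.35   0.24 ] pos [0.5502 0.0618 0.1223] turn 101.9764573660629 q7 -0.4812362686872706 open 0.009125255144711252 26.35
```

Emit:
{"op": "arm_command", "data": {
  "commands": [
    [-1,0,0,0,0,0,2],
    [-1,0,0,0,0,0,0]
  ]
}}

```text
t: 26.6
position: [0.5502, 0.0618, 0.1223]
ee_rot: [[0.058, 0.998, 0.005], [0.998, -0.059, 0.003], [0.003, 0.004, -1.0]]
contact_force: [2.1, 4.7, 9.0]
opening: 0.0094
grasp_force: 61.6
```

```bash
python3 c.py
```

```text
F tool [ 4.8  1.9 -9. ] T [ 1.092 -0.406  0.409] pos [0.5502 0.0618 0.1223] turn 103.95300344459802 q7 -0.5063232394057601 open 0.00935638293783635 26.6
```

Emit:
{"op": "arm_command", "data": {
  "commands": [
    [-1,0,0,0,0,0,2],
    [-1,0,0,0,0,0,0],
    [-1,0,0,0,0,0,0]
  ]
}}

```text
t: 26.98
position: [0.5503, 0.0618, 0.1223]
ee_rot: [[0.092, 0.996, 0.005], [0.996, -0.092, 0.003], [0.003, 0.004, -1.0]]
contact_force: [1.3, 4.3, 8.5]
opening: 0.0089
grasp_force: 61.6
```

```bash
python3 c.py; python3 - <<'E'
from h import *
save("wrist","w9"); i,_,_=save("scene","s2")
a=cv2.imread("pics/w9.png")[100:400,160:480]; b=cv2.imread("pics/s2.png")[120:320,240:453]
cv2.imwrite("pics/fin.png",np.hstack([cv2.resize(a,(400,375)),cv2.resize(b,(399,375))]))
E
```

```text
F tool [ 4.5  0.9 -8.5] T [ 1.053 -0.488  0.434] pos [0.5503 0.0618 0.1223] turn 105.9064222678447 q7 -0.5311170278374607 open 0.008932334740836214 26.975
```

View pics/fin.png

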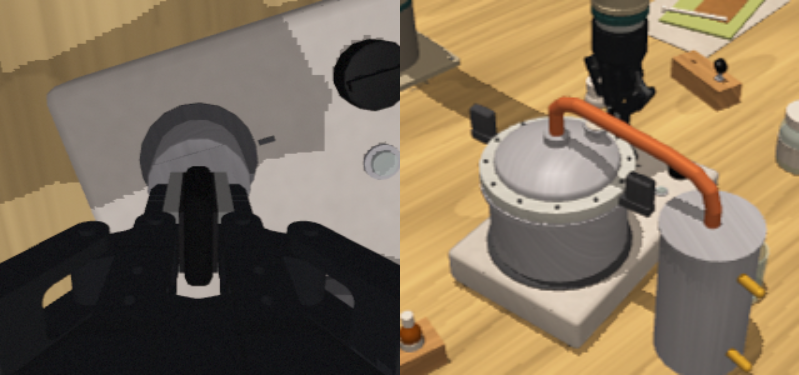

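The left half shows the key held square between the pads, down on the barrel and a good quarter turn from off. The right half shows the ring home and the round key still in the block. The hold torque of 0.43 N m is well above the 0.15 N m spring, so the plug is on its stop.

```bash
python3 -c "
from station import env
print(env.sign_off())"
```

```text
the job is handed in; nothing more can be done
None
```

The job is handed in at about 27 s. The ring is at its locked stop, the square key is fully home, and the fingers are still holding it a quarter turn clockwise at the start stop. The spare key still stands in its block, and I touched none of the bottles or jars.

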